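Clamp a stretcher bar in the jig

ROBOT

A 6-joint arm with a two-finger parallel gripper is mounted at the origin on the work surface. World frame = base frame: x ahead of the robot, y to its left, z up, the work surface at z = 0. Lengths are in m, angles in degrees, forces in N, time in s.
With the tool pointing down it reaches from about 0.325 to 0.9 m from the base axis. Payload 3.5 kg.
Tool frame: the origin (TCP) lies at the very end of the fingers, on their centre line; the grasp point (between the pads) lies 19 mm behind it; z points along the fingers, y is the direction in which the jaws open and shut (so a half turn about z gives the same grasp; the last joint's range is limited). The gripper opens to 85 mm and grips with 20 to 120 N. Pads are 22 mm wide; open, the fingers measure 114 mm over their backs; the gripper's body (76 mm by 85 mm) begins 54 mm behind the grasp point. The pads swing forward as they close: fully open they stand 13 mm farther back than shut.
Start: joints at [67.3, 15.837, -1.513, 72.651, 0, 84.076], TCP at [0.18, 0.598, 0.195] pointing down, gripper open.
Joint ranges: [-178.77, 178.77], [-48.84, 107.48], [-61.69, 71.31], [-111.58, 123.2], [-90, 87.43], [-180, 180]. Speed limits (degrees/s): [147.25, 147.25, 180, 180, 180, 180].

INTERFACE

Orientations are given as [roll, pitch, yaw] about the fixed x, y, z axes, in that order (R = Rz(yaw) Ry(pitch) Rx(roll)).
In Python, from workcell import readout, optics, workorder gives the robot as it stands.
- The arm moves only by the tool apply_moves, never from a script. Its argument "rows" is text: rows parted by semicolons, each of 4 numbers parted by spaces: the shift along the tool's x, y, z in cm, then the turn about the tool's z in degrees. In form: x y z spin; .... A call has 1 to 20 rows; each row is the pose to reach, as a shift and turn from the pose commanded when the call began, along the tool's axes at that moment; what a row does not reach only later rows make up. A row lasts 1/8 s, in which the tool goes at most 62.5 mm and 10.7 degrees, less where a joint would pass 70% of its speed; a pose out of reach is approached as far as the arm can. A call with a gripper value outside its range is refused whole. "grip" is the opening in per cent of the stroke, from 0 (shut) to 100 (fully open), set as the call begins (left out, the last holds). The fingers move at their own pace and stop on an object; the grip force is fixed at half the most. Time passes only in rows, so rows that repeat a pose let the fingers close. It gives the time, the measured TCP pose, the force and the opening at its end, in the units of the state.
- readout.get_obs(): the state, without advancing time (a new reading comes with each control period).
- optics.read_camera(name): name is "side" or "top" or "wrist"; returns a dict with "frame" (420x560x3 uint8, red, green, blue), "camera_matrix" (3x3 intrinsics, pixels), "world_to_cam" (4x4, takes a point from world to camera coordinates); the wrist camera has in their place "tool_from_camera" (4x4, takes a point from camera to tool coordinates, whose origin is the TCP and whose axes are the flange's). Camera axes: x right, y down, z forward; pixel columns grow to the right and rows downward; lengths in m; the calibration is good to about 2 mm. A picture is of the moment at which its call begins: read the wrist's pose just before it. There is no depth.
- workorder.job_done(): hands the job in, once; it reports no verdict.
The state is a dict: "time": time; "joint_pos": joint angles; "qd": joint speeds; "effort": joint torques, N m; "tcp_pos": TCP position; "eef_rot": TCP orientation; "force": force on the tool from outside, world axes, zero at the start; "wrist_torque": the same for the moment, N m; "width": finger opening in m.
Only numpy, scipy, OpenCV 4.12 (cv2) and the standard library are available. Lean on these libraries where they do the work, as an engineer would, in place of code of your own. Each camera call takes 0.05 s, during which the arm holds its last target.

TASK

Lay the long stretcher bar (the one with a thin tongue at each end, not the short plain offcut) flat in the channel of the clamping jig, between both pairs of guide blocks, with one end up to the clamp post: touching it or within about a centimetre. Let go of it, then swing the clamp arm down until its rubber pad rests firmly on the bar, and leave the other things on the bench where they are.

Things in the scene. Friction and masses are not known exactly. Their poses are not given: they have to be found in the camera images.
- bar_center (a point): Centre of the loose stretcher bar of pale pine: 240 mm long overall (its x axis), 38 mm wide (y), 28 mm high (z), about 0.1 to 0.2 kg. The last 20 mm at each end is a tongue only 10 mm thick, half-way up. The bar is the same either way round. It starts flat on the bench, lying roughly away from the robot.
- jig: Clamping jig, fixed: plywood base 18 mm thick, 150 wide (x), reaching from y = -165 to +205; origin at its underside. A channel 48 mm wide runs along y at x = 0 between two pairs of dark wooden guide blocks (|x| 24 to 50 mm, 50 long, 22 high above the base), centred at y = +65 and y = -105. From y = -80 to +40 the base is clear beside the channel for fingers. The steel clamp post (44 wide, top at z = 46) closes the +y end.
- clamp_hinge (a point): The clamp arm's hinge on top of the post, in the jig's frame at (0, 165, 68) mm; the hinge axis is the jig's x. Axes as the jig's. In the jig's frame the arm's grip is at y = 165 - 170 cos a + 22 sin a, z = 68 + 170 sin a + 22 cos a mm for joint value a. A 22 mm wide rubber pad hangs under the arm, 22 mm below its line, 95 mm from the hinge.
- channel_end (a point): Middle of the post's face that closes the channel, at the height of a loaded bar's centre: (0, 105, 32) mm in the jig's frame, axes as the jig's. A bar that lies on the base and touches the post has its centre at (0, -15, 32) mm.
- clamp_grip (a point): Middle of the round black handle (19 mm thick, 69 long) at the free end of the steel clamp arm, 170 mm along the arm from the hinge and 22 mm above the arm's line; the handle's end is 34 mm farther. The arm swings in the upright plane x = 0 of the jig; arm and handle are at most 22 mm wide (x).
- clamp (a joint): Angle of the clamp arm in rad: 0 = arm level, pad just resting on a bar lying in the channel; about 1.35 to 1.6 = raised, nearly upright. With no bar it would go down to -0.2. The hinge is stiff (1 to 4 N at the handle) and stays where it is left.
- offcut_center (a point): Centre of a short plain offcut of the same pine, 130 x 38 x 28 mm, square ends; to be left alone. It and the long bar swap places from start to start.
- spray_can_center (a point): Half-way up a standing spray can, 64 mm across, 190 mm high; leave it alone.
- brush_jar_center (a point): Half-way up a glass jar of brushes, 76 mm across and 100 mm high (brushes to 175 mm); leave it alone.
- mallet_grip (a point): Grip of a rubber-headed hammer lying on the bench; leave it alone.
- bar: The same long stretcher bar; this origin is at the centre of its underside, 14 mm below point bar_center.
There are look-alikes about, which are no part of the job. What is shaped like the bar but orange or yellow is not meant.

How it is judged:
By the outcome, as a careful person would: the job done as asked, in the order asked, and still so for the second after the job is handed in, with the robot touching nothing.
It also fails if it takes over 67 s, if anything falls off the work surface, if the arm or the gripper's body presses on something with over 40 N, if the wrist force passes 120 N, or if a joint passes its speed limit or range.

## Working session

There is one attempt and no reset: what is moved stays moved. The work goes in short steps, Python scripts to look and compute and a tool call to move; the robot and the scene stay as the last step left them, time stands still between calls to the robot, and variables do not carry over. Pictures are saved under pics/ and viewed, and the job is handed in when it is done.

Besides the shell and the picture viewer there is one more tool, called after "Emit:" as name(argument=value, ...) on one line, values as JSON. apply_moves: Moves the arm, as the interface text tells. Its arguments: {"type":"object","properties":{"rows":{"type":"string"},"grip":{"type":"number"}},"required":["rows"]}

```bash
mkdir -p pics; ls
cat > h.py <<'E'
import numpy as np,cv2
from workcell import readout,optics,workorder
def snap(n,f):
    o=readout.get_obs(); c=optics.read_camera(n); im=c['frame'][:,:,::-1].copy()
    cv2.imwrite('pics/'+f,im); 
    np.savez('pics/'+f[:-4]+'.npz',K=c['camera_matrix'],T=c.get('world_to_cam',c.get('tool_from_camera')),tp=o['tcp_pos'],rot=o['eef_rot'],im=im)
    return o,c,im
def Rr(r):
    from scipy.spatial.transform import Rotation as R
    return R.from_euler('xyz',r,degrees=True).as_matrix()
def cam(f):
    d=np.load('pics/'+f+'.npz'); K=d['K'];T=d['T']
    if f.startswith('wrist'):
        W=np.eye(4);W[:3,:3]=Rr(d['rot']);W[:3,3]=d['tp']; T=np.linalg.inv(W@T)
    return K,T
def ray(f,u,v,z):
    K,T=cam(f); R=T[:3,:3];t=T[:3,3]; c=-R.T@t; d=R.T@np.linalg.solve(K,[u,v,1]); s=(z-c[2])/d[2]; return c+s*d
def proj(f,p):
    K,T=cam(f); q=K@(T[:3,:3]@np.array(p)+T[:3,3]); return q[:2]/q[2]
def crop(f,x0,y0,x1,y1,s,out):
    im=np.load('pics/'+f+'.npz')['im'][y0:y1,x0:x1]; cv2.imwrite('pics/'+out,cv2.resize(im,None,fx=s,fy=s,interpolation=cv2.INTER_CUBIC))
E
python3 - <<'E'
from h import *
for n in('top','side','wrist'):
    o,c,im=snap(n,n+'0.png')
    if n!='wrist': print(n,-c['world_to_cam'][:3,:3].T@c['world_to_cam'][:3,3])
print(o)
E
```

```text
pics
top [ 0.42328675 -0.03617483  1.11988466]
side [ 0.5170923  -0.98866701  0.77197955]
{'time': 0.1, 'joint_pos': array([ 6.72985390e+01,  1.58754680e+01, -1.59176841e+00,  7.26485884e+01,
        6.70386999e-04,  8.40751622e+01]), 'qd': array([ 0.06575072, -0.06370121,  0.21790731, -0.19076576, -0.01168058,
       -0.02752917]), 'effort': array([-2.49482027e-04, -4.46709859e+01,  2.96128517e+01,  8.50052020e-03,
       -1.95834436e-04, -4.06990750e-06]), 'tcp_pos': array([0.1801082 , 0.59767057, 0.19353991]), 'eef_rot': array([-1.79884863e+02, -1.26226692e-02,  1.63223363e+02]), 'force': array([-0.39082066, -0.3050588 ,  0.22087434]), 'wrist_torque': array([ 0.0384834 , -0.05358553, -0.00316089]), 'width': 0.08537160608897486}
```

View pics/top0.png

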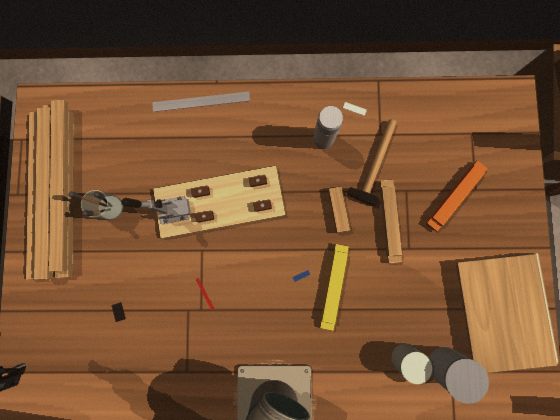

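View pics/side0.png

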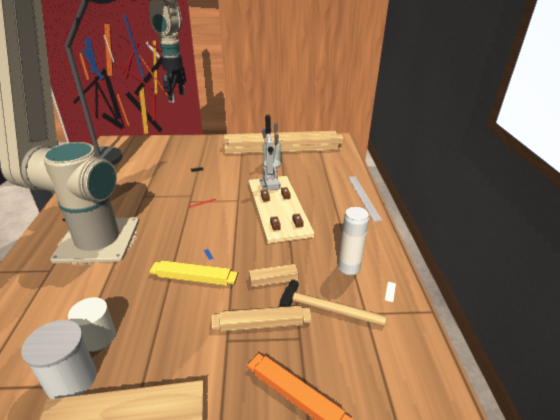

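View pics/wrist0.png

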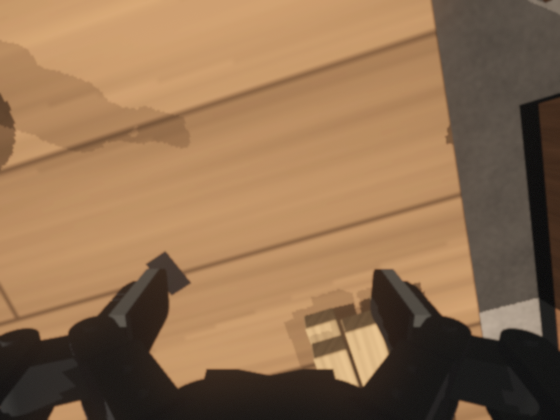

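The top view shows the candidates for the bar: pale pine at (392,222), the short piece at (340,210), yellow at (335,288), orange at (457,196) and the plank stack at (50,190). My choice is (392,222), which is pine with tongued ends. I'll check it in a crop.

Run:
```python
from h import *
crop('top0',320,165,420,275,5.4,'c1.png')
crop('top0',140,150,300,250,5,'c2.png')
crop('side0',200,250,330,345,6,'c3.png')
```

```text
(no output)
```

View pics/c1.png

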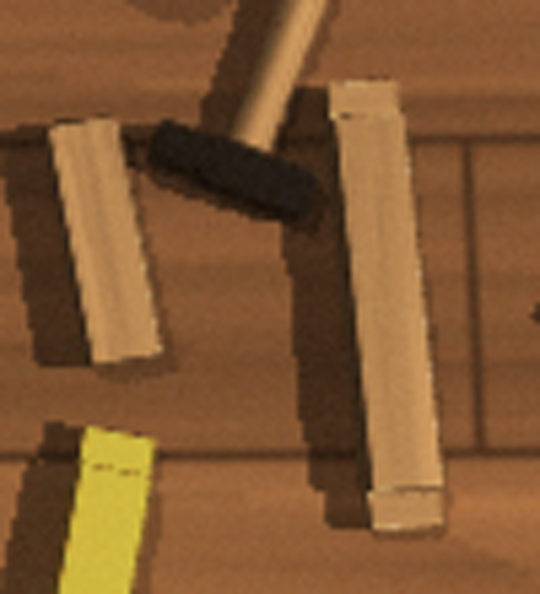

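View pics/c2.png

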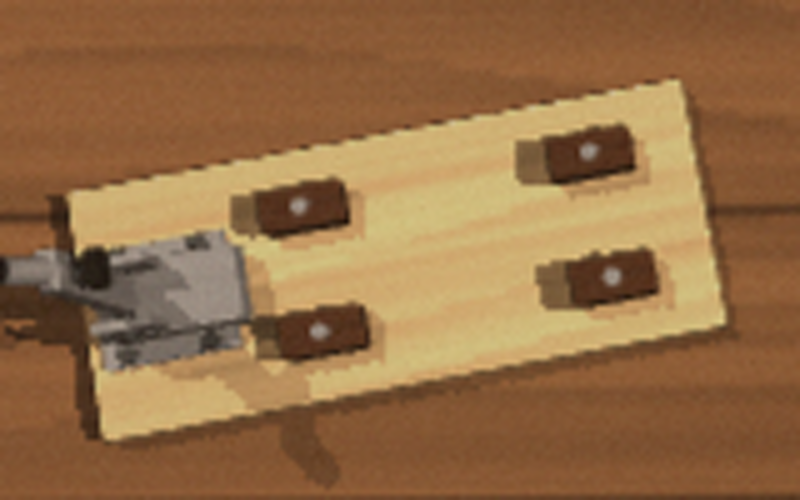

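View pics/c3.png

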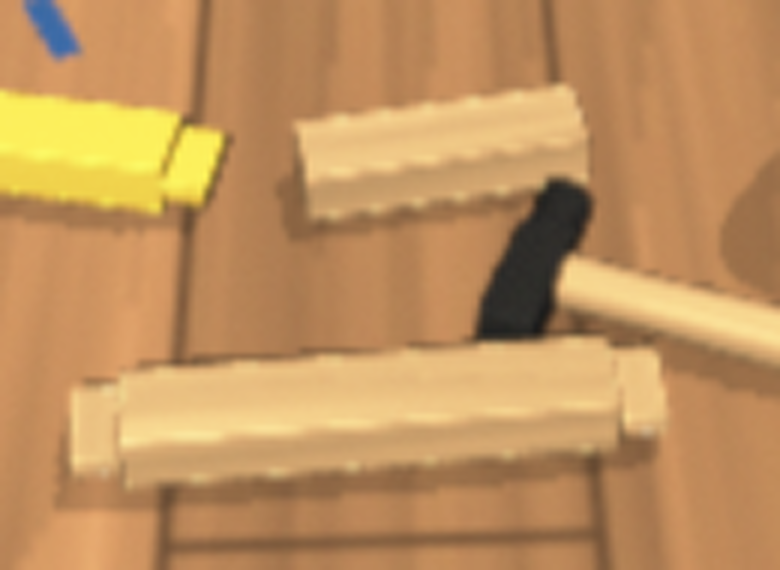

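Run:
```python
from h import *
r=lambda x,y,s,ox,oy,z:ray('top0',(x+.5)/s+ox-.5,(y+.5)/s+oy-.5,z)
B=[r(x,y,5.4,320,165,.028) for x,y in((335,116),(403,116),(441,487),(368,490))]
print('bar',np.round(B,4)); c=np.mean(B,0); a=(B[0]+B[1]-B[2]-B[3])/2; print(c,np.linalg.norm(a),np.degrees(np.arctan2(a[1],a[0])))
J=[r(x,y,5,140,150,.018) for x,y in((68,193),(683,80),(727,325),(105,440))]
print('jig',np.round(J,4)); ya=(J[0]+J[3]-J[1]-J[2])/2; xa=(J[0]+J[1]-J[2]-J[3])/2
print(np.linalg.norm(ya),np.linalg.norm(xa)); yw=np.degrees(np.arctan2(-ya[0],ya[1])); print(yw,np.degrees(np.arctan2(xa[1],xa[0])))
u=ya/np.linalg.norm(ya); o=np.mean(J,0)-u*.02; print('origin',o)
# guide tops
G=[r(x,y,5,140,150,.040) for x,y in((300,207),(320,331),(588,152),(612,276))]
for g in G:
    d=g-o; print('guide', np.round([d@np.array([u[1],-u[0],0]),d@u],4))
print('off',[np.round(r(x,y,5.4,320,165,.028),3) for x,y in((52,128),(118,120),(160,352),(92,362))])
print('mallet',[np.round(r(x,y,5.4,320,165,.03),3) for x,y in((160,140),(320,195),(300,218))])
```

```text
bar [[ 0.605  -0.3157  0.028 ]
 [ 0.6046 -0.3519  0.028 ]
 [ 0.4075 -0.3634  0.028 ]
 [ 0.4062 -0.3253  0.028 ]]
[ 0.50585587 -0.33910181  0.028     ] 0.19819489112875993 3.0394756015028923
jig [[ 0.6074  0.3531  0.018 ]
 [ 0.6712 -0.0108  0.018 ]
 [ 0.5256 -0.0355  0.018 ]
 [ 0.4616  0.3269  0.018 ]]
0.3687242090821677 0.14786441349701712
9.97681431047035 9.904768049850444
origin [0.56990026 0.13870667 0.018     ]
guide [0.0362 0.0662]
guide [-0.0368  0.0662]
guide [ 0.0373 -0.103 ]
guide [-0.0362 -0.1039]
off [array([ 0.6  , -0.164,  0.028]), array([ 0.604, -0.2  ,  0.028]), array([ 0.479, -0.219,  0.028]), array([ 0.474, -0.183,  0.028])]
mallet [array([ 0.593, -0.222,  0.03 ]), array([ 0.562, -0.306,  0.03 ]), array([ 0.55 , -0.295,  0.03 ])]
```

```bash
cat >> h.py <<'E'
def delta(p,yaw,cur=None):
    # cur: commanded (pos, rot) ; returns tool shifts cm and spin deg
    o=readout.get_obs(); P,R=(o['tcp_pos'],Rr(o['eef_rot'])) if cur is None else (np.array(cur[0]),Rr([180,0,cur[1]]))
    y0=o['eef_rot'][2] if cur is None else cur[1]
    return np.round(R.T@(np.array(p)-P)*100,2), round(-((yaw-y0+180)%360-180),1)
E
python3 - <<'E'
from h import *
print(delta([.49,-.34,.16],183,([.18,.598,.195],163.224)))
E
```

```text
(array([-56.75, -80.86,   3.5 ]), -19.8)
```

Emit:
apply_moves(rows="-28 -40 1 -10;-28 -40 1 -10;-28 -40 1 -10;-28 -40 1 -10;-28 -40 1 -10;-28 -40 1 -10;-28 -40 1 -10;-28 -40 1 -10;-56.8 -80.9 3.5 -19.8;-56.8 -80.9 3.5 -19.8;-56.8 -80.9 3.5 -19.8;-56.8 -80.9 3.5 -19.8;-56.8 -80.9 3.5 -19.8;-56.8 -80.9 3.5 -19.8;-56.8 -80.9 3.5 -19.8;-56.8 -80.9 3.5 -19.8;-56.8 -80.9 3.5 -19.8;-56.8 -80.9 3.5 -19.8;-56.8 -80.9 3.5 -19.8", grip=100)

```text
time: 2.52
tcp_pos: [0.49, -0.3383, 0.1594]
eef_rot: [179.9, -0.1, -176.9]
force: [0.5, -1.0, -0.5]
width: 0.0853
```

Run:
```python
from h import *
o,c,im=snap('wrist','wrist1.png'); print(o['tcp_pos'],o['eef_rot'],o['force'],o['time'])
```

```text
[ 0.49002723 -0.33834214  0.15942193] [ 1.79921629e+02 -5.63246833e-02 -1.76915470e+02] [ 0.47801795 -1.0425659  -0.53166917] 2.525
```

View pics/wrist1.png

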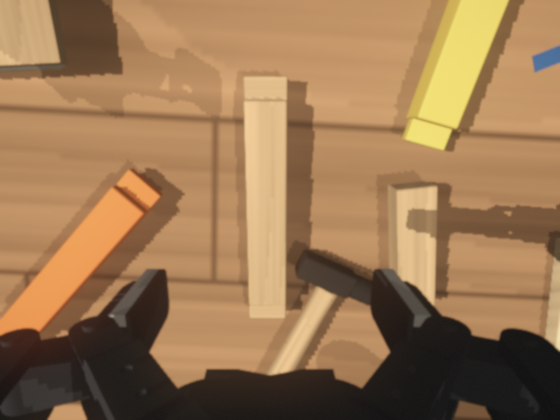

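The wrist view shows the bar upright from its shoulders at (245..287,101) down to (249..286,305), the mallet head at (335,275) and the offcut at (413,240).

Run:
```python
from h import *
B=[ray('wrist1',u,v,.028) for u,v in((245,101),(287,100),(286,305),(249,305))]
print(np.round(B,4)); c=np.mean(B,0); a=(B[2]+B[3]-B[0]-B[1])/2; print(c,np.linalg.norm(a),np.degrees(np.arctan2(a[1],a[0])))
crop('wrist1',220,60,320,340,2.1,'c4.png')
crop('wrist1',230,70,310,130,9,'c5.png')
crop('wrist1',230,280,310,330,9,'c6.png')
```

```text
[[ 0.4088 -0.3634  0.028 ]
 [ 0.406  -0.3271  0.028 ]
 [ 0.6051 -0.3146  0.028 ]
 [ 0.6071 -0.3525  0.028 ]]
[ 0.5067652  -0.33941677  0.028     ] 0.19901223560203832 3.3742753694844354
```

View pics/c5.png

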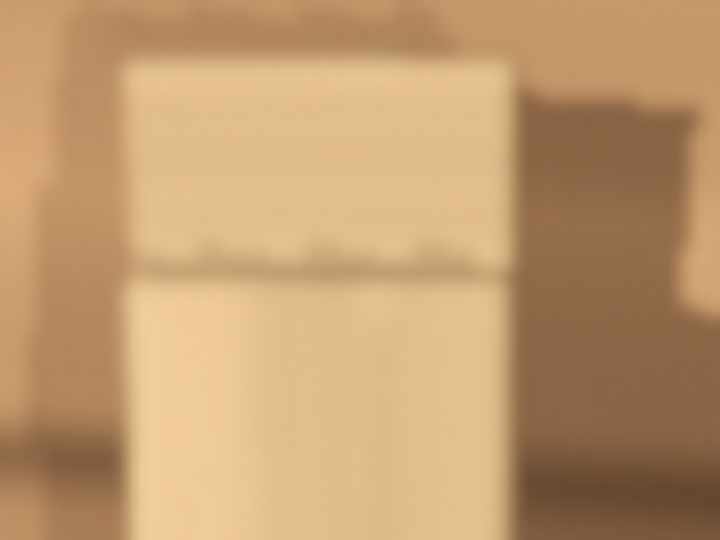

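View pics/c6.png

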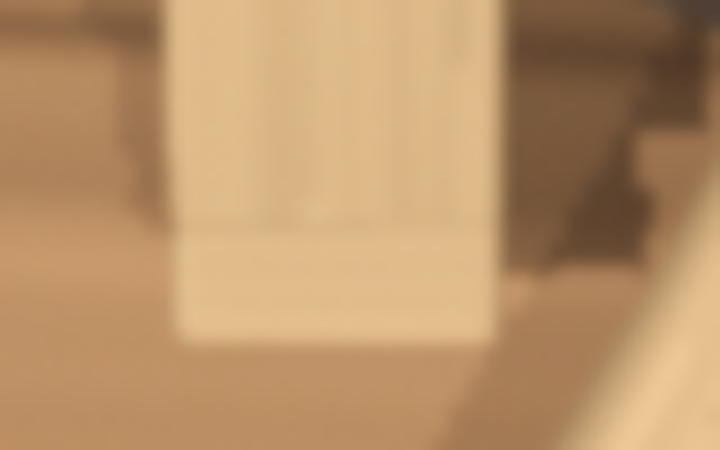

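Emit:
apply_moves(rows="0 -0.1 5 0;0 -0.1 10 0;0 -0.1 12.5 0;0 -0.1 14.5 0;0 -0.1 15.6 0;0 -0.1 15.6 0;0 -0.1 15.6 0")

```text
time: 3.45
tcp_pos: [0.4915, -0.3414, 0.0048]
eef_rot: [-179.9, 0.1, -177.0]
force: [0.5, -0.1, 0.1]
width: 0.0852
```

Emit:
apply_moves(rows="0 0 0 0;0 0 0 0;0 0 0 0;0 0 0 0;0 0 0 0;0 0 0 0;0 0 0 0;0 0 0 0", grip=0)

```text
time: 4.45
tcp_pos: [0.4908, -0.3411, 0.0036]
eef_rot: [180.0, -0.0, -177.0]
force: [-0.4, -0.4, 0.8]
width: -0.0
```

Run:
```python
from h import *
o,c,im=snap('wrist','wrist2.png'); print(o['tcp_pos'],o['eef_rot'],o['force'],o['time'],o['width'])
```

```text
[ 0.4907835  -0.34111941  0.00360727] [ 1.79998855e+02 -9.77202165e-04 -1.76975821e+02] [-0.4212598  -0.3878109   0.84727895] 4.45 -4.496371509376217e-05
```

View pics/wrist2.png

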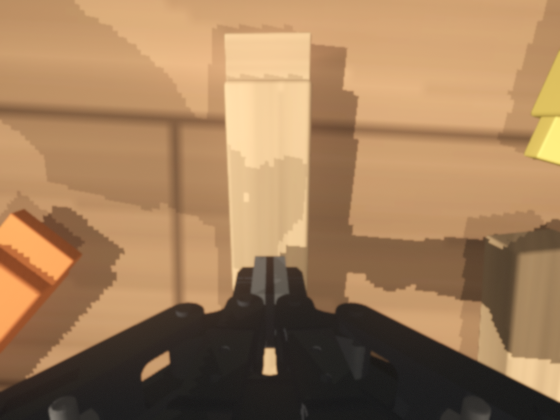

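Run:
```python
from h import *
c=np.array([.5065,-.3393]);a=np.radians(3.2);ax=np.array([np.cos(a),np.sin(a)]);n=np.array([-ax[1],ax[0]])
for s in(-.1,):
  for w in(.019,-.019): print(proj('wrist2',[*(c+ax*s+n*w),.028]))
print(proj('wrist2',[.4908,-.3411,.0036]),proj('wrist2',[.4908,-.3411,.0226]))
snap('side','side1.png'); crop('side1',180,180,380,340,4,'c7.png')
snap('top','top1.png')
```

```text
[315.06687059  79.03073164]
[225.72601586  79.3261416 ]
[268.96037633 244.4040141 ] [268.92299156 257.78602275]
```

View pics/c7.png

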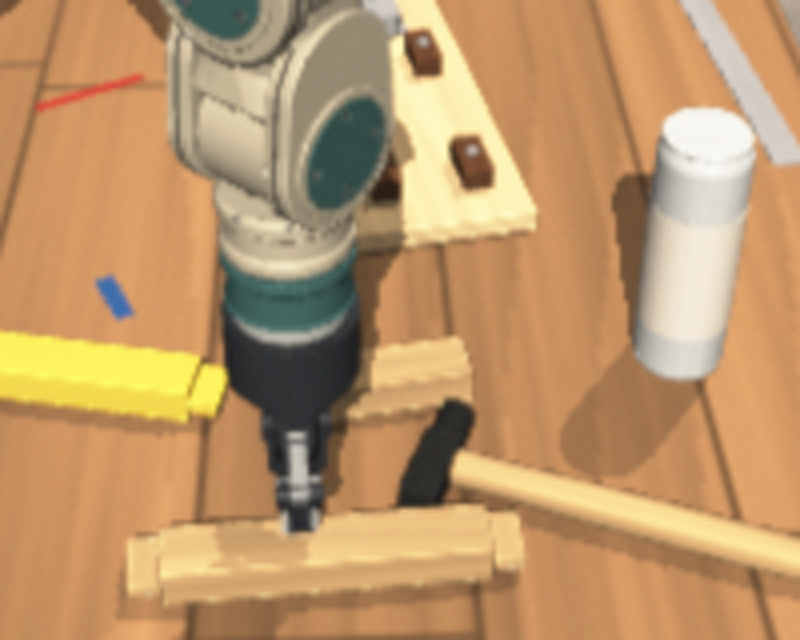

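View pics/top1.png

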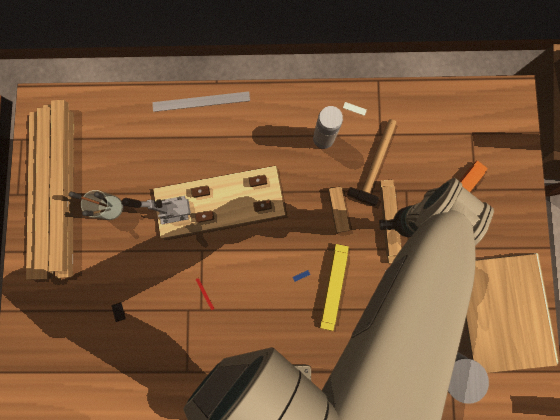

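Run:
```python
from h import *
crop('wrist2',180,200,380,420,2.7,'c8.png')
crop('top1',320,165,440,275,6,'c9.png')
print(ray('top1',383,225,.01),ray('top1',383,225,.035), readout.get_obs()['joint_pos'],proj('side1',[.4908,-.3411,.0036]),proj('side1',[.4908,-.3411,.03]))
```

```text
[ 0.49343854 -0.31990218  0.01      ] [ 0.49185838 -0.31351126  0.035     ] [-4.09959255e+01  2.23673967e+01 -1.74758083e+01  5.01535406e+01
 -1.11596527e-03 -4.40184745e+01] [254.84795821 320.94017069] [254.5347512 313.6413036]
```

View pics/c8.png

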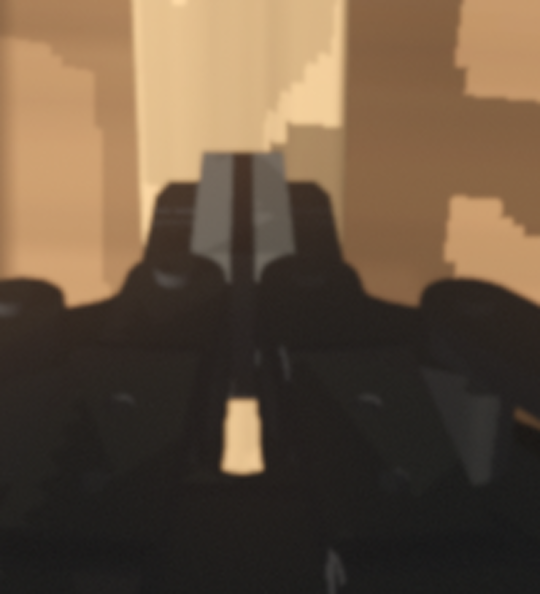

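View pics/c9.png

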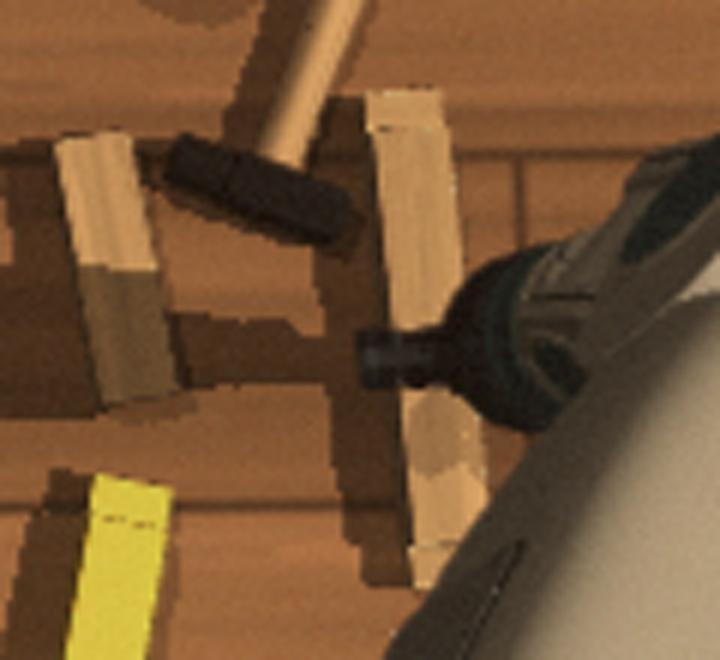

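Run:
```python
from h import *
d=np.load('pics/wrist2.npz');T=np.linalg.inv(d['T']);K=d['K']
print(d['T'].round(3),K)
def p(x):
    q=K@(T[:3,:3]@np.array(x)+T[:3,3]);return (q[:2]/q[2]).round(1)
for z in(0,-.013,-.019,-.032):
    print(z,[p([x,y,z]) for x in(-.011,.011) for y in(-.0425,.0425)], p([.011,0,z]),p([-.011,0,z]))
```

```text
[[-0.    -0.962 -0.273  0.069]
 [ 1.    -0.     0.     0.   ]
 [-0.    -0.273  0.962 -0.18 ]
 [ 0.     0.     0.     1.   ]] [[341.14055885   0.         269.35131544]
 [  0.         341.14055885 214.25502466]
 [  0.           0.           1.        ]]
0 [array([194.4, 262.5]), array([343.5, 262.5]), array([192. , 225.7]), array([345.8, 225.7])] [268.9 225.7] [268.9 262.5]
-0.013 [array([189.3, 272.4]), array([348.6, 272.4]), array([186.5, 233.4]), array([351.3, 233.4])] [268.9 233.4] [268.9 272.4]
-0.019 [array([186.6, 277.5]), array([351.2, 277.5]), array([183.7, 237.3]), array([354. , 237.3])] [268.9 237.3] [268.9 277.5]
-0.032 [array([180.3, 289.7]), array([357.4, 289.7]), array([176.9, 246.8]), array([360.8, 246.8])] [268.8 246.8] [268.9 289.7]
```

The fingers shut on nothing. In both the side and wrist views the tips look about 35–40 mm short of the reported TCP, so they closed above the bar. I'll open them and measure before trying again.

Emit:
apply_moves(rows="0 0 0 0;0 0 0 0;0 0 0 0;0 0 0 0;0 0 0 0;0 0 0 0;0 0 0 0", grip=100)

```text
time: 5.48
tcp_pos: [0.4908, -0.3411, 0.0036]
eef_rot: [180.0, 0.0, -177.0]
force: [-0.1, 0.7, -0.4]
width: 0.0855
```

Run:
```python
from h import *
o,c,im=snap('side','side2.png'); print(o['tcp_pos'],o['force'],o['width'])
snap('wrist','wrist3.png')
crop('side2',200,240,330,345,6,'c10.png')
for y in(-.38,-.39,-.30): print([proj('side2',[.4908,y,z]).round(1) for z in (.004,.017,.03,.045,.06)])
```

```text
[ 0.49078323 -0.34109636  0.00361193] [-0.08327309  0.71201053 -0.41797844] 0.08548012959365861
[array([254.7, 333.8]), array([254.6, 330.3]), array([254.4, 326.6]), array([254.2, 322.3]), array([254., 318.])]
[array([254.7, 337.3]), array([254.5, 333.7]), array([254.4, 330.1]), array([254.2, 325.8]), array([254. , 321.4])]
[array([255., 308.]), array([254.8, 304.4]), array([254.7, 300.8]), array([254.5, 296.6]), array([254.3, 292.3])]
```

View pics/c10.png

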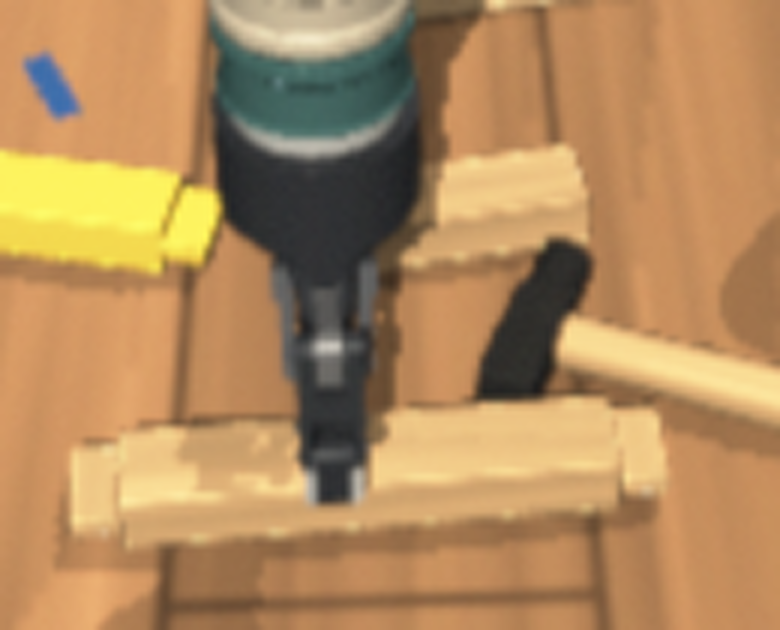

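View pics/wrist3.png

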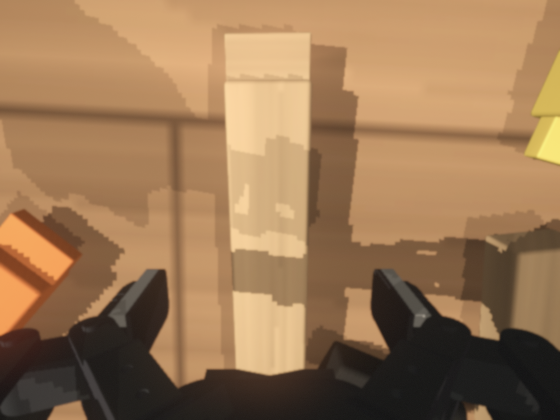

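Emit:
apply_moves(rows="0 0 0.7 0;0 0 1.3 0;0 0 2 0;0 0 2 0;0 0 2 0")

```text
time: 6.2
tcp_pos: [0.4908, -0.3411, -0.0165]
eef_rot: [180.0, -0.0, -177.0]
force: [0.4, -1.1, -0.4]
width: 0.0851
```

Run:
```python
from h import *
o,c,im=snap('side','side3.png'); print(o['tcp_pos'],o['force'],o['width'])
crop('side3',200,240,330,345,6,'c11.png')
```

```text
[ 0.49078505 -0.34110841 -0.01647176] [ 0.37263105 -1.14994628 -0.36303754] 0.0851106092032162
```

View pics/c11.png

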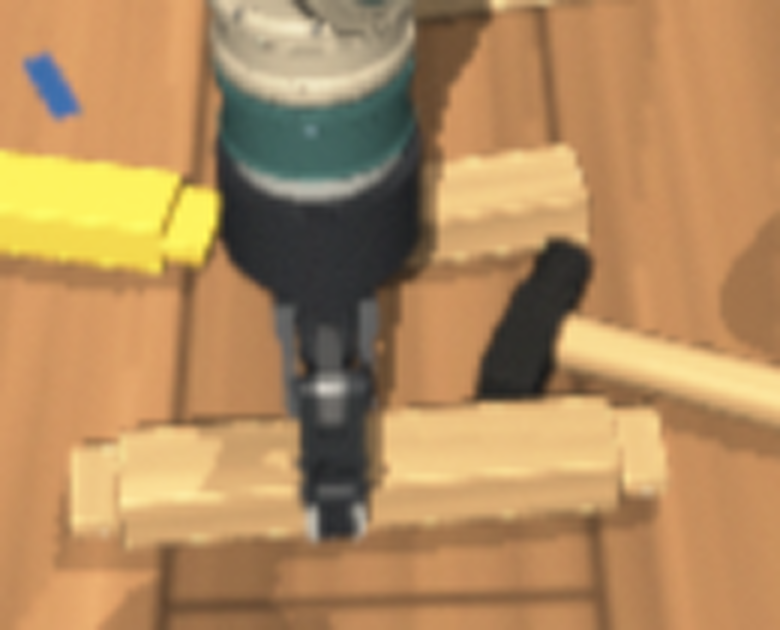

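Emit:
apply_moves(rows="0 0 0.5 0;0 0 1 0;0 0 1.5 0;0 0 1.5 0;0 0 1.5 0")

```text
time: 6.88
tcp_pos: [0.4908, -0.3411, -0.0315]
eef_rot: [180.0, -0.0, -177.0]
force: [-0.4, -0.2, -0.2]
width: 0.0853
```

Emit:
apply_moves(rows="0 0 0 0;0 0 0 0;0 0 0 0;0 0 0 0;0 0 0 0;0 0 0 0;0 0 0 0", grip=0)

```text
time: 7.75
tcp_pos: [0.4912, -0.3415, -0.031]
eef_rot: [-180.0, 0.0, -177.0]
force: [0.1, -1.2, 4.0]
width: 0.0369
```

Run:
```python
from h import *
o,c,im=snap('side','side4.png'); print(o['tcp_pos'],o['force'],o['width'])
crop('side4',200,240,330,345,6,'c12.png')
```

```text
[ 0.49117272 -0.34149389 -0.0309675 ] [ 0.12887613 -1.15449551  3.97336561] 0.036893674510115236
```

View pics/c12.png

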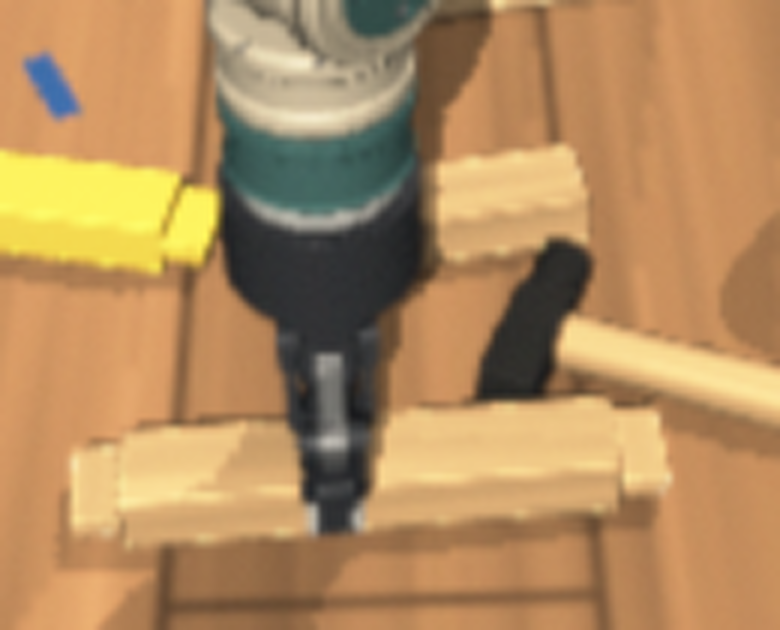

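```bash
cat >> h.py <<'E'
O=np.array([.5697,.140]);psi=np.radians(10)
def jig(x,y):
    return O+np.array([x*np.cos(psi)-y*np.sin(psi),x*np.sin(psi)+y*np.cos(psi)])
E
python3 - <<'E'
from h import *
t=jig(0,-.0334);print(t)
print(delta([*t,.10],280,([.4909,-.3413,-.0315],183.024)))
print('can',ray('top0',325,147,0),ray('top0',330,116,.19))
E
```

```text
[0.57549985 0.10710742]
(array([-10.81,  44.33, -13.15]), -97.0)
can [ 0.73062933 -0.15785081  0.        ] [ 0.75856329 -0.15151862  0.19      ]
```

Emit:
apply_moves(rows="0 0 -1 0;0 0 -3 0;0 0 -7 0;0 0 -12 0;0 0 -13 0;0 0 -13 0")

```text
time: 8.55
tcp_pos: [0.4907, -0.341, 0.0988]
eef_rot: [-180.0, 0.0, -177.0]
force: [-0.6, 0.1, -1.6]
width: 0.037
```

Run:
```python
from h import *
o,c,im=snap('side','side5.png'); print(o['tcp_pos'],o['force'],o['wrist_torque'],o['width'])
crop('side5',180,200,330,345,4,'c13.png')
```

```text
[ 0.49065301 -0.3409755   0.09879074] [-0.58038825  0.11028295 -1.64965897] [0.0590949  0.03198653 0.02082328] 0.03698147678290306
```

View pics/c13.png

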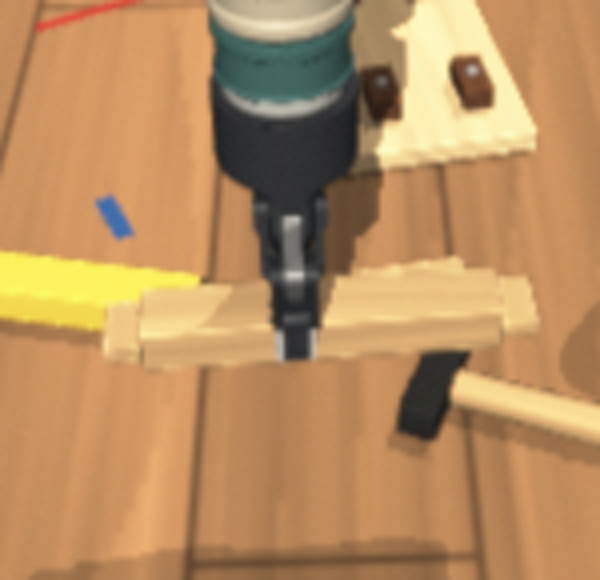

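Emit:
apply_moves(rows="0 0 0 -10;0 0 0 -20;0 0 0 -30;0 0 0 -40;-1 4 0 -50;-2 8 0 -60;-3.5 14 0 -70;-5 20 0 -80;-6.5 26 0 -90;-8 32 0 -97;-9 37 0 -97;-10 41 0 -97;-10.8 44.3 0 -97;-10.8 44.3 0 -97;-10.8 44.3 0 -97;-10.8 44.3 0 -97;-10.8 44.3 0 -97")

```text
time: 10.72
tcp_pos: [0.575, 0.106, 0.0984]
eef_rot: [180.0, -0.0, -80.1]
force: [-0.2, 0.1, -1.6]
width: 0.0369
```

Run:
```python
from h import *
o,c,im=snap('wrist','wrist5.png'); print(o['tcp_pos'],o['eef_rot'],o['force'],o['width'])
o,c,im=snap('side','side6.png')
snap('top','top6.png')
```

```text
[0.57498554 0.10599417 0.09836264] [ 1.79966991e+02 -3.67185826e-03 -8.00573542e+01] [-0.24544692  0.13007541 -1.62895739] 0.0369276045865892
```

View pics/wrist5.png

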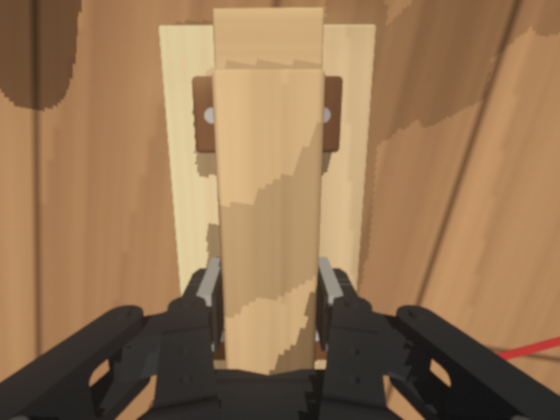

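View pics/side6.png

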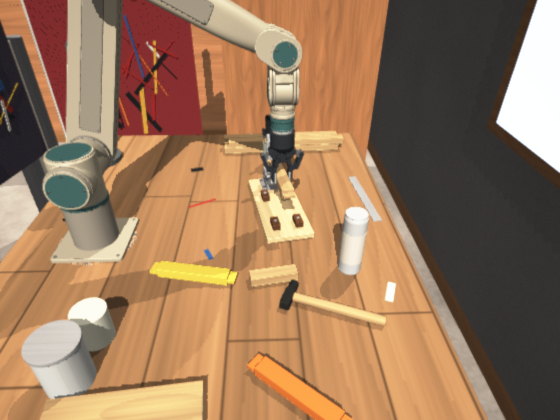

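View pics/top6.png

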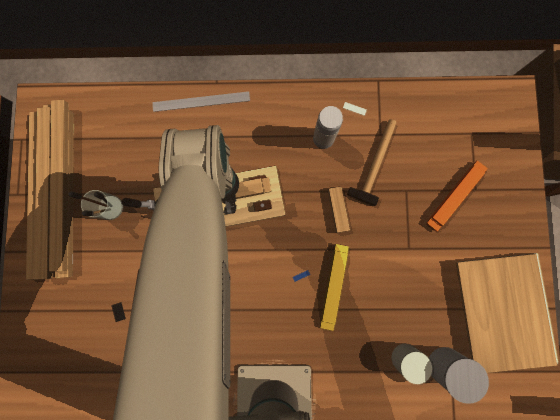

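Run:
```python
from h import *
def inv(p): 
    d=p[:2]-O; return np.round([d[0]*np.cos(psi)+d[1]*np.sin(psi),-d[0]*np.sin(psi)+d[1]*np.cos(psi)],4)
for u,v,z in((161,26,.018),(375,25,.018),(193,152,.040),(340,152,.040),(193,77,.04),(341,77,.04)): print(inv(ray('wrist5',u,v,z)))
# bar in hand
for zz in (.157,.155,.159):
  B=[ray('wrist5',u,v,zz) for u,v in((215,69),(324,69))]; print(zz,[inv(b) for b in B], np.linalg.norm(B[0]-B[1]))
zz=.157
print([inv(ray('wrist5',u,v,zz)) for u,v in((222,300),(320,300))])
print(inv(readout.get_obs()['tcp_pos']))
crop('wrist5',150,0,390,170,3.3,'c14.png')
```

```text
[ 0.074  -0.1638]
[-0.0726 -0.1643]
[ 0.0525 -0.0806]
[-0.0489 -0.0805]
[ 0.0495 -0.1288]
[-0.0468 -0.1287]
0.157 [array([ 0.0177, -0.1186]), array([-0.0182, -0.1186])] 0.03586891911598084
0.155 [array([ 0.018 , -0.1189]), array([-0.0185, -0.1189])] 0.03646166736843582
0.159 [array([ 0.0174, -0.1184]), array([-0.0179, -0.1183])] 0.03527617086352575
[array([ 0.0187, -0.0336]), array([-0.0202, -0.0336])]
[-0.0003 -0.0341]
```

View pics/c14.png

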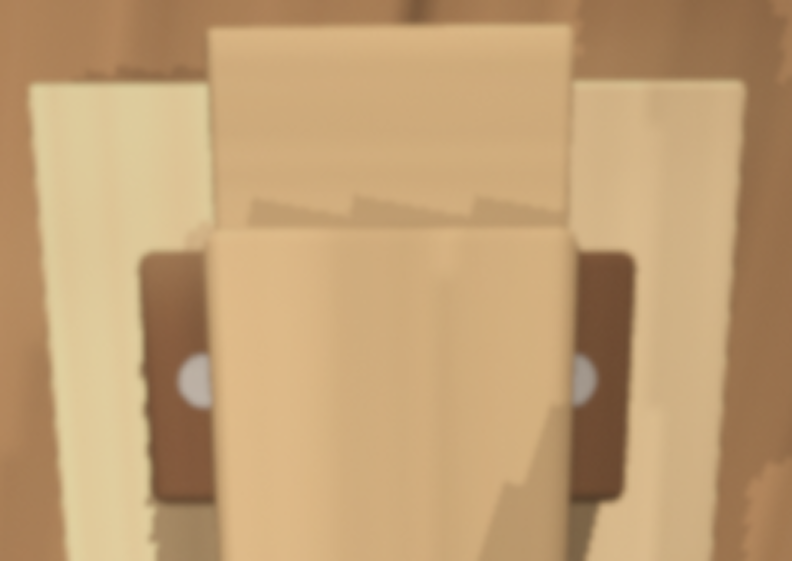

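Emit:
apply_moves(rows="0 -0.15 2 0;0 -0.15 4 0;0 -0.15 6 0;0 -0.15 7 0;0 -0.15 7 0;0 -0.15 7 0")

```text
time: 11.62
tcp_pos: [0.5776, 0.1073, 0.0295]
eef_rot: [-179.9, -0.0, -80.0]
force: [0.2, -0.1, -1.1]
width: 0.037
```

Run:
```python
from h import *
o,c,im=snap('wrist','wrist6.png'); print(o['tcp_pos'],o['eef_rot'],o['force'],o['width'])
o,c,im=snap('side','side7.png'); crop('side7',220,140,340,260,5,'c15.png')
```

```text
[0.57758243 0.10725568 0.02948139] [-1.79911257e+02 -9.16907515e-03 -7.99803624e+01] [ 0.17522742 -0.12462721 -1.10946346] 0.03695395044869005
```

View pics/wrist6.png

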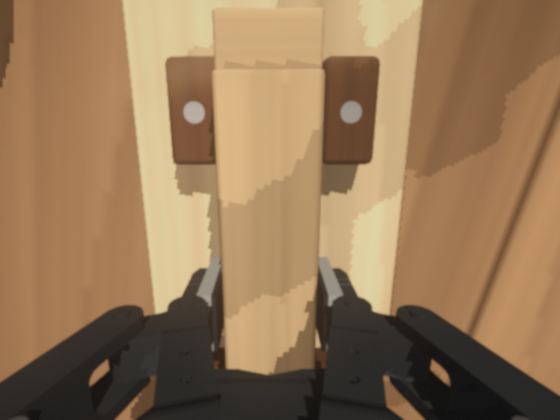

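View pics/c15.png

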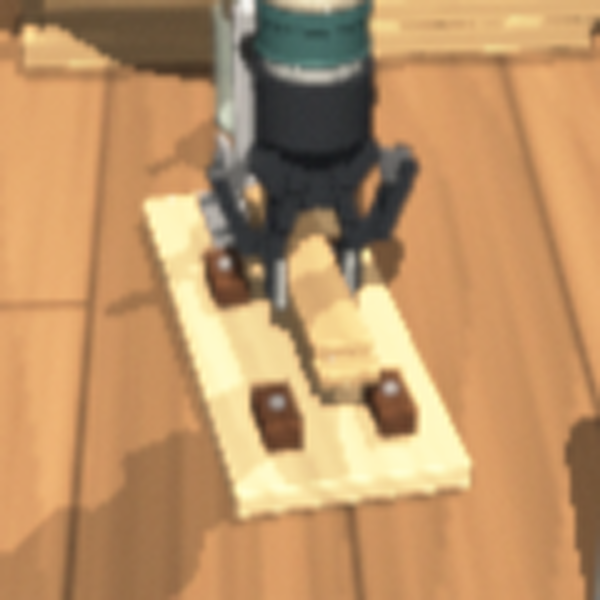

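Emit:
apply_moves(rows="0 0.13 0.8 0;0 0.13 1.6 0;0 0.13 2.2 0;0 0.13 2.8 0;0 0.13 3.4 0;0 0.13 3.8 0;0 0.13 4.1 0;0 0.13 4.1 0;0 0.13 4.1 0")

```text
time: 12.85
tcp_pos: [0.5757, 0.107, -0.0122]
eef_rot: [-180.0, -0.0, -80.0]
force: [-0.1, -1.0, -0.2]
width: 0.0368
```

Run:
```python
from h import *
o,c,im=snap('wrist','wrist7.png'); print(o['tcp_pos'],o['eef_rot'],o['force'],o['width'])
o,c,im=snap('side','side8.png'); crop('side8',220,140,340,260,5,'c16.png')
```

```text
[ 0.57566397  0.10701939 -0.01220243] [-1.79978589e+02 -2.79106854e-03 -7.99764493e+01] [-0.11241472 -0.96403349 -0.15831453] 0.03681999895115854
```

View pics/wrist7.png

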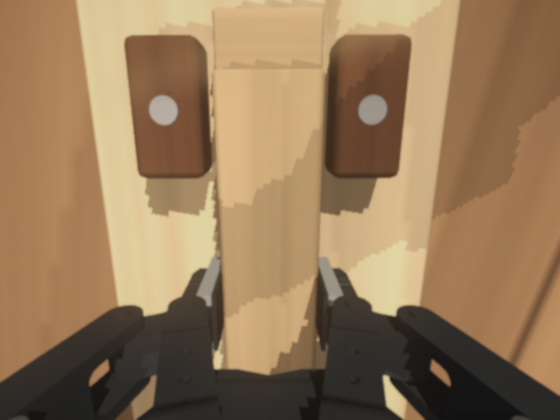

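View pics/c16.png

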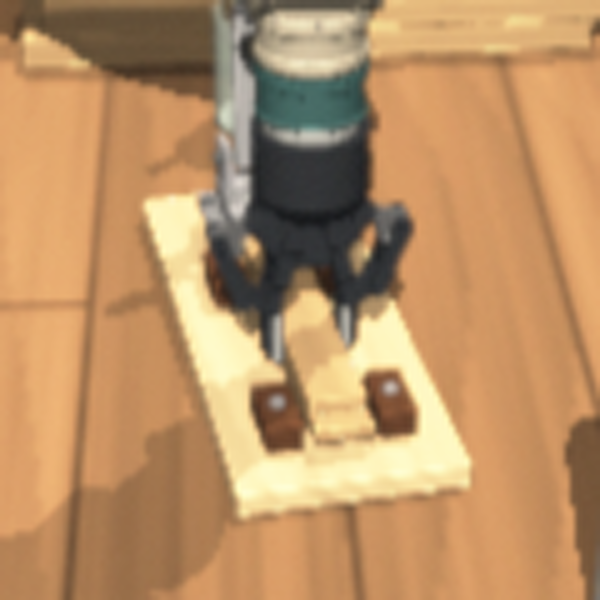

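Emit:
apply_moves(rows="0 0 0.05 0;0 0 0.05 0;0 0 0.05 0;0 0 0.05 0;0 0 0.05 0;0 0 0.05 0", grip=100)

```text
time: 13.7
tcp_pos: [0.5754, 0.107, -0.0129]
eef_rot: [180.0, -0.0, -80.0]
force: [0.0, 0.5, 0.7]
width: 0.0854
```

Emit:
apply_moves(rows="0 0 -1 0;0 0 -4 0;4 0 -9 0;8 0 -15 0;12 0 -20 0;14 0 -22 0;14 0 -22 0;14 0 -22 0")

```text
time: 14.7
tcp_pos: [0.599, -0.0304, 0.2066]
eef_rot: [179.9, 0.0, -80.0]
force: [-0.6, 0.2, -0.7]
width: 0.085
```

Run:
```python
from h import *
o,c,im=snap('wrist','wrist8.png'); print(o['tcp_pos'],o['eef_rot'],o['force'],o['width'],o['time'])
o,c,im=snap('side','side9.png'); crop('side9',200,90,360,250,4,'c17.png')
snap('top','top9.png')
```

```text
[ 0.59903547 -0.03039581  0.20656157] [ 1.79936823e+02  4.95541879e-02 -7.99773229e+01] [-0.6166755   0.18311008 -0.69471817] 0.08498882800732298 14.7
```

View pics/wrist8.png

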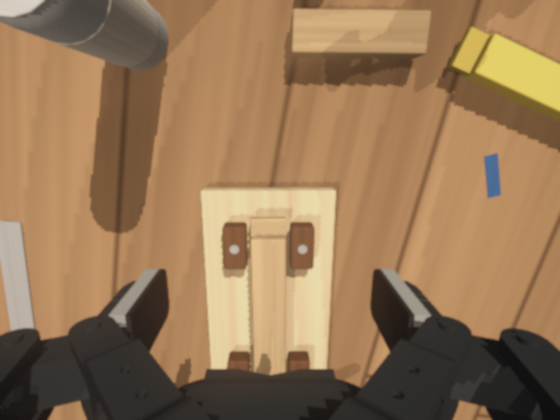

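View pics/c17.png

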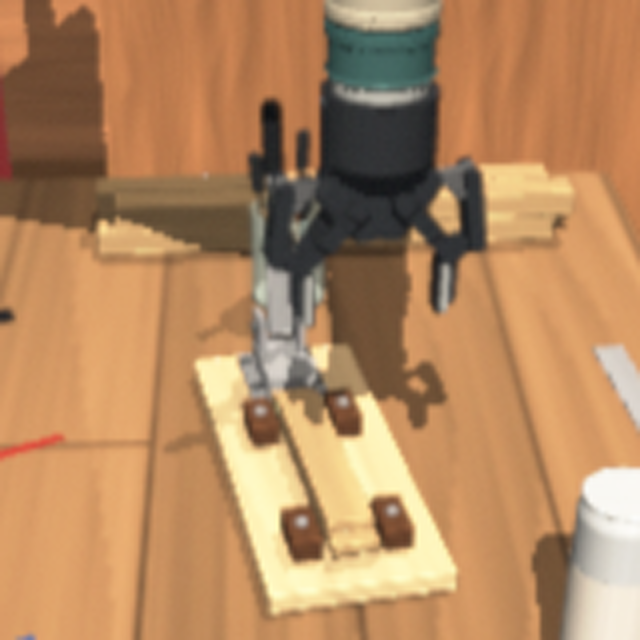

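View pics/top9.png

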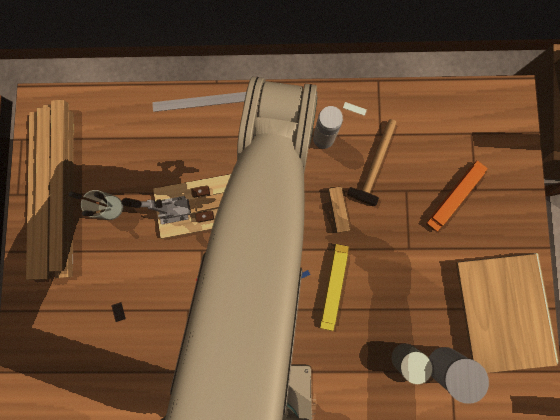

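Run:
```python
from h import *
crop('side0',235,100,305,200,6,'c18.png'); crop('top0',60,170,220,250,5,'c19.png')
inv=lambda p:np.round([(p[:2]-O)@[np.cos(psi),np.sin(psi)],(p[:2]-O)@[-np.sin(psi),np.cos(psi)],p[2]],4)
for u,v,z in((250,237,.046),(288,237,.046),(250,218,.037),(288,218,.037),(223,267,.04),(313,267,.04),(201,188,.018),(336,188,.018)): print(inv(ray('wrist8',u,v,z)))
for a in (1.35,1.45,1.6):
  for r,h in((170,22),(204,22),(136,22)):
    y=(165-r*np.cos(a)+h*np.sin(a))/1e3; z=(68+r*np.sin(a)+h*np.cos(a))/1e3
    p=[*jig(0.001,y),z]; print(a,r,proj('side0',p).round(1),proj('top0',p).round(1))
```

```text
[ 0.0203 -0.1204  0.046 ]
[-0.0199 -0.1204  0.046 ]
[ 0.0205 -0.1387  0.037 ]
[-0.0201 -0.1387  0.037 ]
[ 0.0509 -0.0832  0.04  ]
[-0.0483 -0.0832  0.04  ]
[ 0.0749 -0.1674  0.018 ]
[-0.0733 -0.1674  0.018 ]
1.35 170 [270.1 128.1] [147.8 199. ]
1.35 204 [270.4 119.5] [145.8 196.5]
1.35 136 [269.7 136.3] [149.7 201.4]
1.45 170 [269.1 126. ] [140.5 200.3]
1.45 204 [269.2 116.9] [136.7 198.1]
1.45 136 [268.9 134.7] [144.1 202.4]
1.6 170 [267.6 123.7] [130.2 202.4]
1.6 204 [267.5 114.2] [123.7 200.6]
1.6 136 [267.8 133. ] [136.2 204.1]
```

View pics/c18.png

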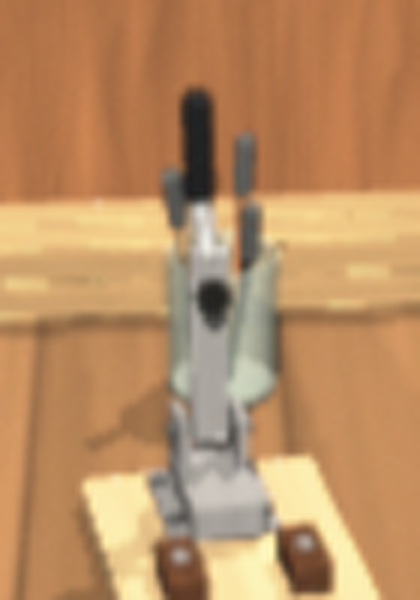

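View pics/c19.png

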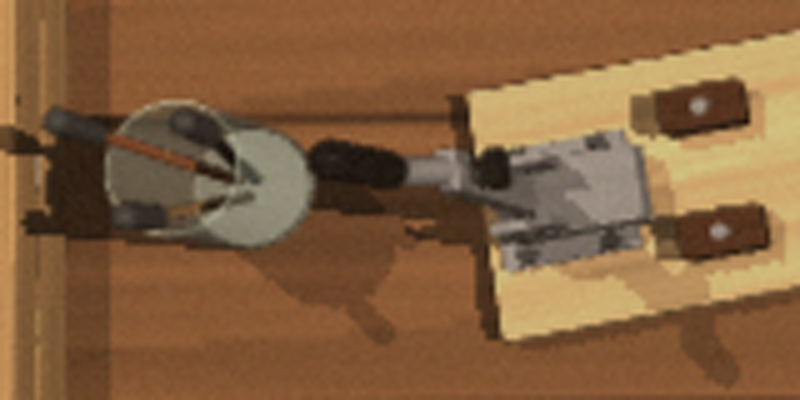

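```bash
cat >> h.py <<'E'
def grip(a,r=180,c=.052):
    y=(165-r*np.cos(a)+22*np.sin(a))/1e3; z=(68+r*np.sin(a)+22*np.cos(a))/1e3
    return np.array([*jig(.001,y),z-c])
E
python3 - <<'E'
from h import *
g=grip(1.58);print(g); g[2]=.275
cur=([.5754+.0243-.0005,.107-.1379+.0005,.2065],-80)
print(readout.get_obs()['tcp_pos'],readout.get_obs()['joint_pos'].round(1),delta(g,-80,([.599,-.0304,.207],-80)))
E
```

```text
[0.53792509 0.32596325 0.1957899 ]
[ 0.59832761 -0.02973485  0.20526488] [  -9.    13.1   -3.8   73.3    0.  -109.1] (array([-36.16,  -0.17,  -6.8 ]), 0)
```

Emit:
apply_moves(rows="0 0 -4 0;0 0 -7 0;-5 -0.1 -7 0;-10 -0.1 -7 0;-15 -0.2 -7 0;-20 -0.2 -7 0;-25 -0.2 -7 0;-30 -0.2 -7 0;-34 -0.2 -7 0;-36.1 -0.2 -7 0;-36.1 -0.2 -7 0;-36.1 -0.2 -7 0;-36.1 -0.2 -7 0")

```text
time: 16.48
tcp_pos: [0.5393, 0.3237, 0.2771]
eef_rot: [180.0, -0.0, -80.1]
force: [0.6, -0.3, 0.0]
width: 0.0855
```

Run:
```python
from h import *
o,c,im=snap('wrist','wrist9.png'); print(o['tcp_pos'],o['eef_rot'],o['force'],o['width'],o['time'])
o,c,im=snap('side','side10.png'); crop('side10',200,50,340,220,4,'c20.png')
for r in (204,136): 
  p=grip(1.58,r,0); print(proj('wrist9',p))
```

```text
[0.5392996  0.3237402  0.27711201] [ 1.79992004e+02 -2.16201791e-02 -8.00693909e+01] [ 0.56970366 -0.28710876  0.03414593] 0.08551934110633086 16.475
[272.04683239 246.05881958]
[271.43941449 213.3996677 ]
```

View pics/wrist9.png

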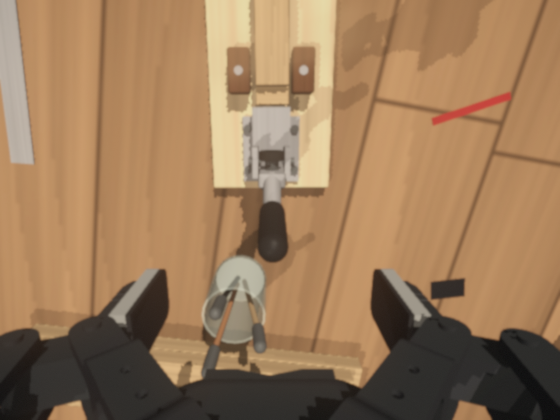

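View pics/c20.png

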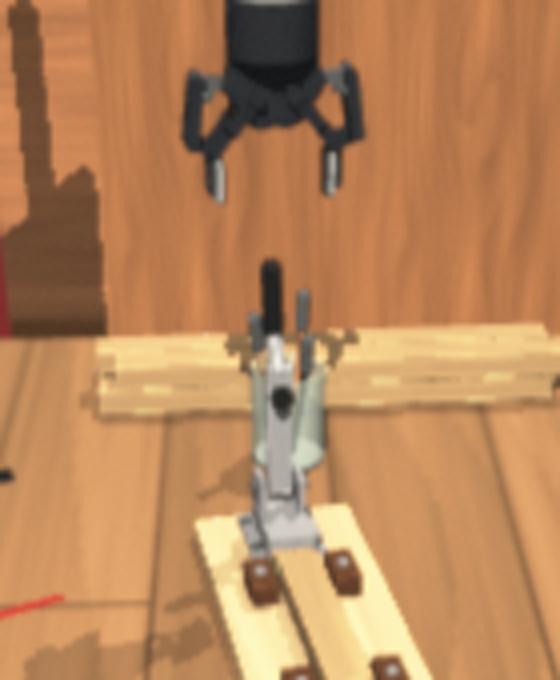

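Emit:
apply_moves(rows="-0.2 0.1 2 0;-0.2 0.1 4 0;-0.2 0.1 6 0;-0.2 0.1 7.2 0;-0.2 0.1 8 0;-0.2 0.1 8 0;-0.2 0.1 8 0")

```text
time: 17.45
tcp_pos: [0.5381, 0.327, 0.1979]
eef_rot: [-179.9, 0.0, -80.0]
force: [-0.3, 0.5, -0.5]
width: 0.0856
```

Run:
```python
from h import *
o,c,im=snap('wrist','wrist10.png'); print(o['tcp_pos'],o['eef_rot'],o['force'],o['width'],o['time'],grip(1.58))
o,c,im=snap('side','side11.png'); crop('side11',220,80,320,220,4,'c21.png')
```

```text
[0.53812374 0.32699432 0.19792164] [-1.79925817e+02  1.97759400e-02 -7.99745730e+01] [-0.27044895  0.51177998 -0.47768116] 0.08558033509226647 17.45 [0.53792509 0.32596325 0.1957899 ]
```

View pics/wrist10.png

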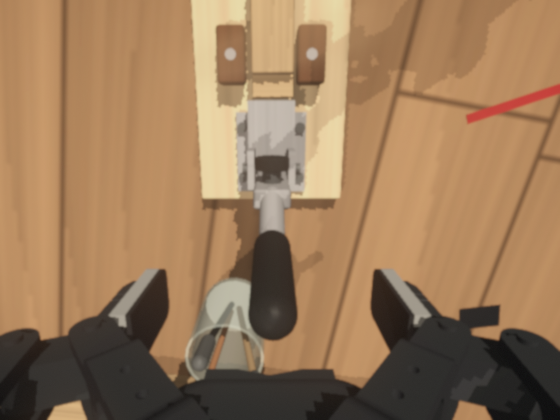

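View pics/c21.png

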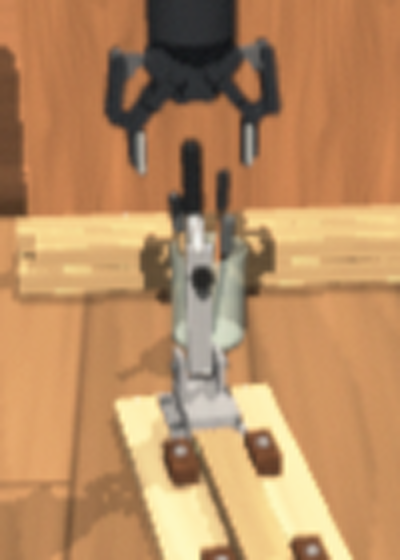

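Emit:
apply_moves(rows="0 0 0 0;0 0 0 0;0 0 0 0;0 0 0 0;0 0 0 0;0 0 0 0;0 0 0 0;0 0 0 0", grip=0)

```text
time: 18.55
tcp_pos: [0.537, 0.3267, 0.1973]
eef_rot: [179.9, 0.0, -80.0]
force: [-5.2, -1.9, 4.1]
width: 0.0171
```

Run:
```python
from h import *
o,c,im=snap('wrist','wrist11.png'); print(o['tcp_pos'],o['eef_rot'],o['force'],o['width'],o['time'])
a0=1.58
inv=lambda p:np.round([(p[:2]-O)@[np.cos(psi),np.sin(psi)],(p[:2]-O)@[-np.sin(psi),np.cos(psi)],p[2]],4)
print(inv(o['tcp_pos']))
f=lambda a,r=182:np.array([165-r*np.cos(a)+22*np.sin(a),68+r*np.sin(a)+22*np.cos(a)])/10
s=f(a0)
for a in np.arange(1.5,-.01,-.1): d=f(a)-s; print(round(a,2),'x',round(-d[0],2),'z',round(-d[1],2))
```

```text
[0.53695217 0.32668291 0.19731433] [ 1.7993649e+02  5.0463855e-03 -7.9967627e+01] [-5.17192204 -1.90994885  4.11639344] 0.017076964409000448 18.55
[0.0002 0.1895 0.1973]
1.5 x 1.46 z -0.13
1.4 x 3.29 z -0.13
1.3 x 5.12 z 0.05
1.2 x 6.91 z 0.42
1.1 x 8.66 z 0.96
1.0 x 10.35 z 1.68
0.9 x 11.96 z 2.55
0.8 x 13.47 z 3.59
0.7 x 14.87 z 4.77
0.6 x 16.15 z 6.09
0.5 x 17.28 z 7.52
0.4 x 18.27 z 9.07
0.3 x 19.1 z 10.7
0.2 x 19.77 z 12.41
0.1 x 20.26 z 14.17
-0.0 x 20.57 z 15.98
```

View pics/wrist11.png

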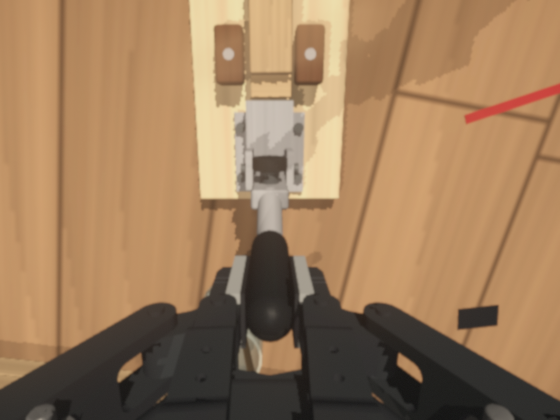

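Emit:
apply_moves(rows="0.7 0.1 -0.1 0;1.5 0.1 -0.13 0;2.4 0.1 -0.13 0;3.3 0.1 -0.13 0;4.2 0.1 0 0;5.1 0.1 0.05 0;5.1 0.1 0.05 0")

```text
time: 19.48
tcp_pos: [0.546, 0.2761, 0.1965]
eef_rot: [-180.0, 0.0, -80.0]
force: [-2.9, 0.0, 1.5]
width: 0.0179
```

Emit:
apply_moves(rows="0.9 0 0.17 0;1.8 0 0.37 0;2.7 0 0.62 0;3.55 0 0.91 0;4.4 0 1.25 0;5.25 0 1.63 0;6.05 0 2.05 0;6.85 0 2.5 0;6.85 0 2.5 0")

```text
time: 20.6
tcp_pos: [0.5584, 0.2065, 0.1712]
eef_rot: [-180.0, -0.2, -80.1]
force: [1.4, -3.3, 2.9]
width: 0.0173
```

Run:
```python
from h import *
o,c,im=snap('side','side12.png'); print(o['force'],o['width']); crop('side12',200,80,340,240,4,'c22.png')
```

```text
[ 1.38416717 -3.28908565  2.91134713] 0.01726378461527158
```

View pics/c22.png

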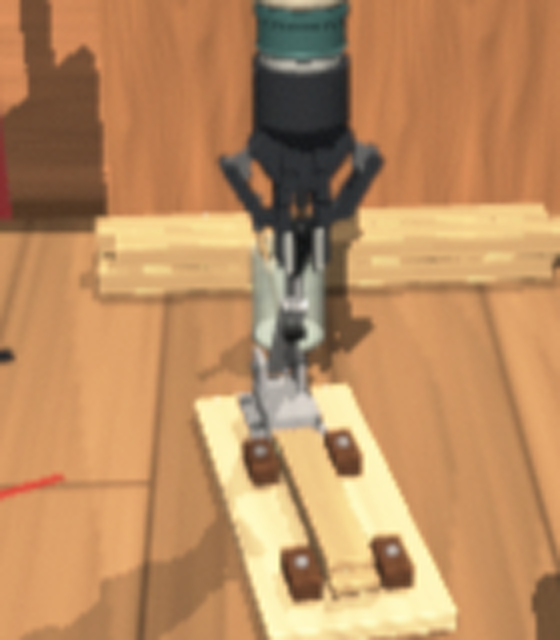

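Emit:
apply_moves(rows="0.8 0 0.5 0;1.5 0 1.04 0;2.2 0 1.62 0;2.9 0 2.22 0;3.55 0 2.87 0;4.2 0 3.54 0;4.75 0 4.25 0;5.3 0 4.97 0;5.3 0 4.97 0")

```text
time: 21.78
tcp_pos: [0.5673, 0.1568, 0.1203]
eef_rot: [-180.0, 0.1, -80.1]
force: [3.8, 2.5, -3.9]
width: 0.0171
```

Emit:
apply_moves(rows="0.5 0 0.77 0;1 0 1.55 0;1.4 0 2.35 0;1.8 0 3.18 0;1.8 0 3.18 0")

```text
time: 22.4
tcp_pos: [0.5698, 0.1424, 0.0876]
eef_rot: [-180.0, 0.5, -80.0]
force: [6.8, 12.5, -9.3]
width: 0.0174
```

Run:
```python
from h import *
o,c,im=snap('side','side13.png'); print(o['force'],o['width']); crop('side13',200,80,340,240,4,'c23.png')
snap('wrist','wrist12.png')
```

```text
[ 6.76089695 12.46534434 -9.25975137] 0.017354054572846823
```

View pics/c23.png

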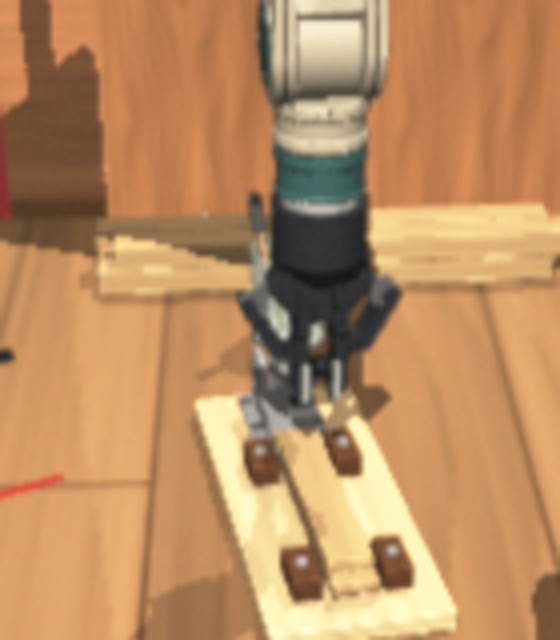

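View pics/wrist12.png

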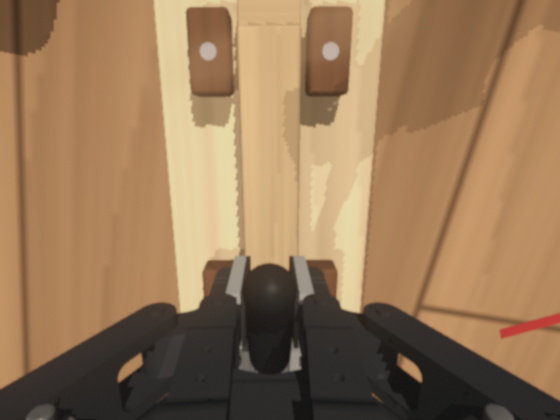

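Emit:
apply_moves(rows="-0.2 -0.1 0.5 0;0 -0.1 1 0;0.3 -0.1 1.8 0;0.3 -0.1 1.8 0")

```text
time: 23.0
tcp_pos: [0.5704, 0.1387, 0.07]
eef_rot: [179.9, 0.4, -79.9]
force: [3.5, 10.2, -7.2]
width: 0.0172
```

Emit:
apply_moves(rows="-0.2 -0.1 0.6 0;0 -0.1 1.2 0;0.1 -0.1 1.8 0;0.15 -0.1 2.4 0;0.15 -0.1 2.4 0")

```text
time: 23.62
tcp_pos: [0.5712, 0.1342, 0.0466]
eef_rot: [179.8, -0.0, -80.0]
force: [-2.1, -0.9, -3.2]
width: 0.0173
```

Run:
```python
from h import *
o,c,im=snap('side','side14.png'); print(o['force'],o['width']); crop('side14',200,100,340,240,4,'c24.png')
```

```text
[-2.06634495 -0.9408425  -3.16139292] 0.01728496119031966
```

View pics/c24.png

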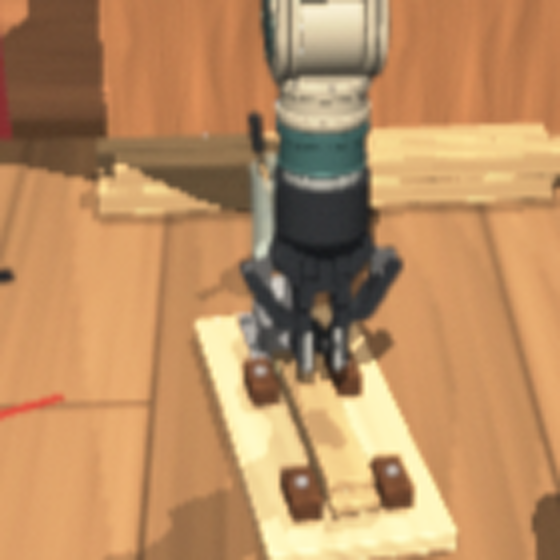

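Emit:
apply_moves(rows="0.05 0 0.3 0;0.05 0 0.6 0;0.05 0 0.6 0")

```text
time: 24.05
tcp_pos: [0.5714, 0.1334, 0.0418]
eef_rot: [179.8, -0.1, -79.9]
force: [-4.4, -3.5, 1.6]
width: 0.0172
```

Emit:
apply_moves(rows="0 0 0.15 0;0 0 0.3 0;0 0 0.3 0")

```text
time: 24.42
tcp_pos: [0.5714, 0.1331, 0.039]
eef_rot: [179.9, -0.1, -80.0]
force: [-4.8, -2.9, 3.0]
width: 0.0173
```

Emit:
apply_moves(rows="0 0.05 0.15 0;0 0.05 0.3 0;0 0.05 0.3 0")

```text
time: 24.8
tcp_pos: [0.5715, 0.1328, 0.0363]
eef_rot: [179.9, -0.2, -79.9]
force: [-4.4, -5.0, 4.0]
width: 0.0172
```

Emit:
apply_moves(rows="0 0 0.1 0;0 0 0.2 0;0 0 0.2 0")

```text
time: 25.18
tcp_pos: [0.5715, 0.1328, 0.0343]
eef_rot: [179.9, -0.2, -80.0]
force: [-4.4, -4.0, 2.4]
width: 0.017
```

Emit:
apply_moves(rows="0 0 0.1 0;0 0 0.2 0;0 0 0.2 0")

```text
time: 25.55
tcp_pos: [0.5715, 0.1328, 0.0323]
eef_rot: [179.9, -0.2, -79.9]
force: [-4.3, -4.1, 3.2]
width: 0.0172
```

Emit:
apply_moves(rows="0 0 0.1 0;0 0 0.2 0;0 0 0.2 0")

```text
time: 25.92
tcp_pos: [0.5715, 0.1328, 0.0303]
eef_rot: [179.9, -0.2, -80.0]
force: [-4.5, -3.4, 2.9]
width: 0.0175
```

Run:
```python
from h import *
o,c,im=snap('side','side15.png'); print(o['force'],o['width'],o['tcp_pos']); crop('side15',230,150,320,230,7,'c25.png'); snap('wrist','wrist13.png')
```

```text
[-4.45493798 -3.40325594  2.89553776] 0.01749518275347396 [0.57154432 0.13280301 0.03030513]
```

View pics/c25.png

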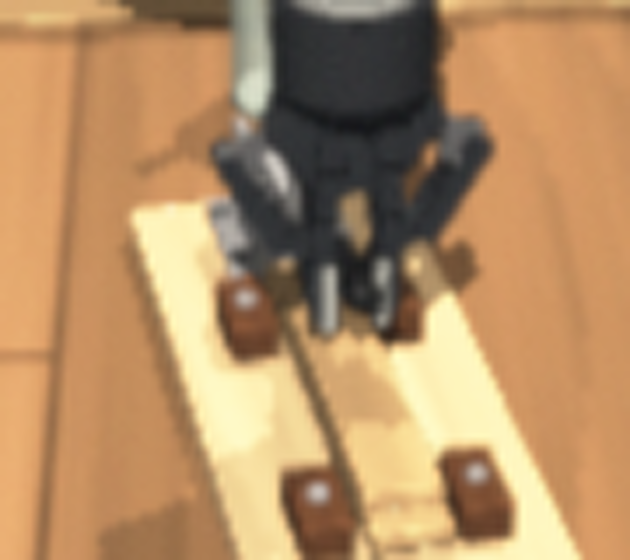

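View pics/wrist13.png

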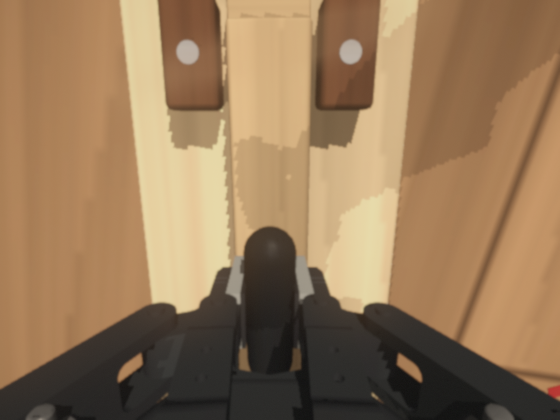

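Emit:
apply_moves(rows="0 0 0.1 0;0 0 0.2 0;0 0 0.2 0")

```text
time: 26.4
tcp_pos: [0.5715, 0.1328, 0.0282]
eef_rot: [179.9, -0.2, -79.9]
force: [-5.1, -3.8, 2.5]
width: 0.0173
```

Emit:
apply_moves(rows="0 0 0.1 0;0 0 0.2 0;0 0 0.2 0")

```text
time: 26.78
tcp_pos: [0.5716, 0.1328, 0.028]
eef_rot: [179.9, -0.2, -79.9]
force: [-7.2, -5.1, 11.8]
width: 0.0171
```

Emit:
apply_moves(rows="0 0 0.1 0;0 0 0.2 0;0 0 0.2 0")

```text
time: 27.15
tcp_pos: [0.5717, 0.1328, 0.0278]
eef_rot: [179.9, -0.2, -79.9]
force: [-11.8, -4.9, 22.9]
width: 0.0173
```

Emit:
apply_moves(rows="0 0 0 0;0 0 0 0;0 0 0 0;0 0 0 0;0 0 0 0;0 0 0 0;0 0 0 0", grip=100)

```text
time: 28.02
tcp_pos: [0.5721, 0.1343, 0.024]
eef_rot: [180.0, -0.0, -80.0]
force: [0.0, 0.2, 0.4]
width: 0.0853
```

Run:
```python
from h import *
o,c,im=snap('wrist','wrist14.png'); print(o['force'],o['width'],o['tcp_pos'])
```

```text
[0.02474939 0.19685282 0.42750818] 0.08527473688230021 [0.57213781 0.13433507 0.02404013]
```

View pics/wrist14.png

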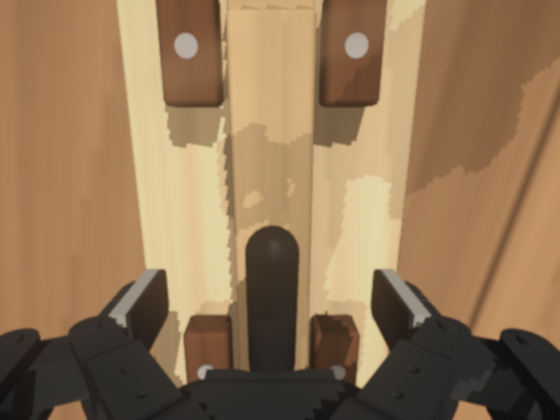

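Released cleanly. I'll lift straight up and move clear of the jig, then check.

Emit:
apply_moves(rows="0 0 -2 0;0 0 -6 0;0 0 -11 0;0 0 -16 0;0 0 -20 0;5 0 -22 0;10 0 -22 0;15 0 -22 0;18 0 -22 0;18 0 -22 0;18 0 -22 0")

```text
time: 29.45
tcp_pos: [0.6032, -0.0425, 0.244]
eef_rot: [180.0, 0.0, -80.0]
force: [-0.8, 0.2, 0.5]
width: 0.0854
```

Run:
```python
from h import *
o,c,im=snap('wrist','wrist15.png'); print(o['tcp_pos'],o['force'],o['time'])
o,c,im=snap('side','side16.png'); crop('side16',220,110,340,250,4,'c26.png'); snap('top','top16.png')
for a in(.05,0,-.05,-.1):
  p=grip(a,204,0); q=grip(a,136,0); print(a,proj('side16',p),proj('side16',q))
```

```text
[ 0.6031917  -0.04245921  0.24398807] [-0.8148431   0.23191058  0.4689742 ] 29.45
0.05 [281.79940772 191.24626617] [277.3204269  181.73195246]
0 [281.85830424 194.14776472] [277.3919297  183.66234645]
-0.05 [281.88179877 196.95943197] [277.44166253 185.54784291]
-0.1 [281.87023933 199.67256978] [277.46962425 187.38281415]
```

View pics/c26.png

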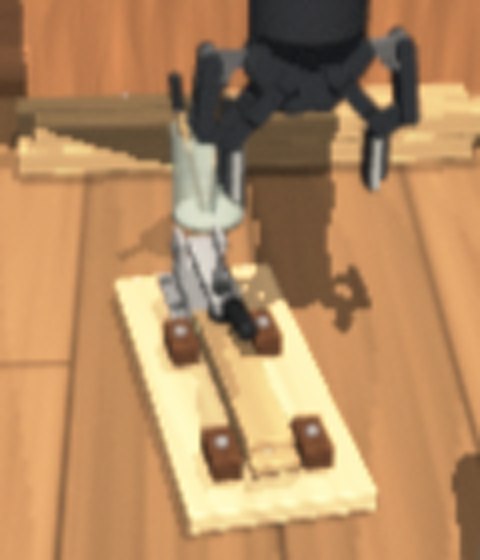

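View pics/top16.png

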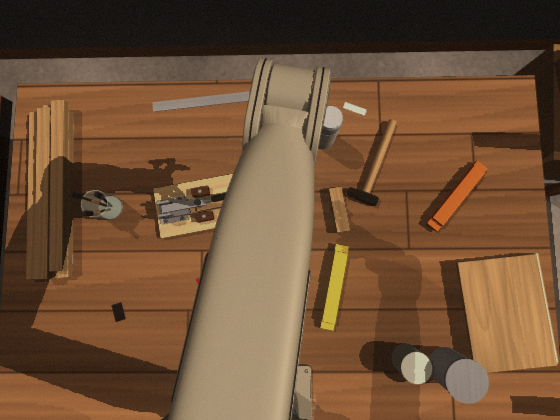

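View pics/wrist15.png

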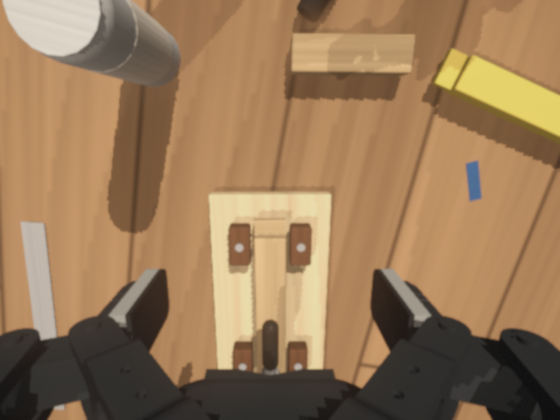

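Emit:
apply_moves(rows="5 3 0 0;10 6 0 0;15 9 0 0;20 12 0 0;23 14 0 0;23 14 0 0;23 14 0 0;23 14 0 0")

```text
time: 30.6
tcp_pos: [0.5062, -0.2923, 0.2442]
eef_rot: [-180.0, 0.0, -79.9]
force: [0.2, 0.3, -1.0]
width: 0.0855
```

Run:
```python
from h import *
snap('top','top17.png'); crop('top17',140,150,300,250,5,'c27.png'); snap('side','side17.png');crop('side17',220,130,340,250,5,'c28.png')
inv=lambda p:np.round([(p[:2]-O)@[np.cos(psi),np.sin(psi)],(p[:2]-O)@[-np.sin(psi),np.cos(psi)],p[2]],4)
for a in(.05,0,-.05): print([proj('top17',grip(a,r,0)).round(1) for r in(204,136)])
```

```text
[array([233.8, 193.3]), array([209.4, 198. ])]
[array([234.8, 193.8]), array([210.4, 198.3])]
[array([235.5, 194.3]), array([211.2, 198.6])]
```

View pics/c27.png

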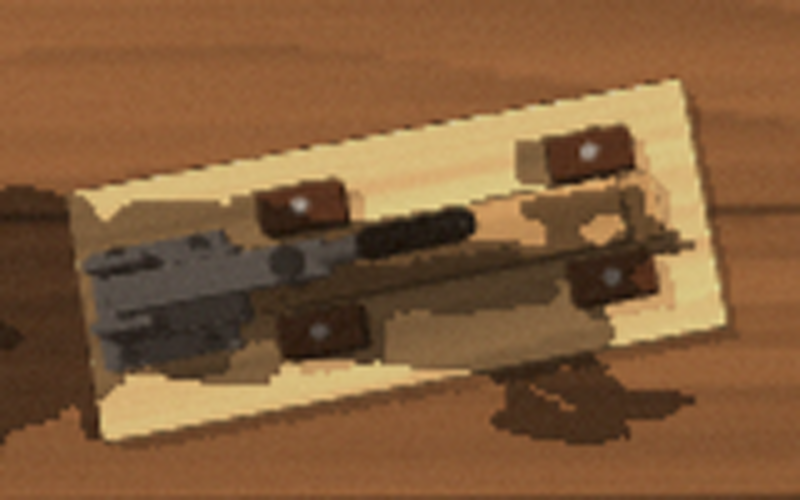

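View pics/c28.png

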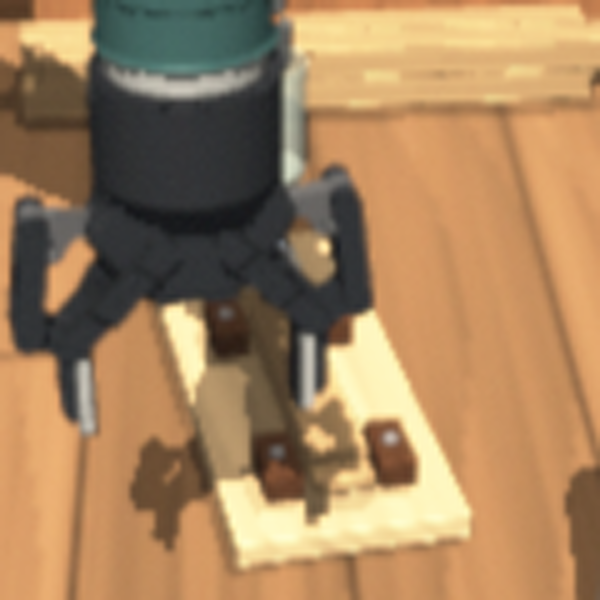

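View pics/top17.png

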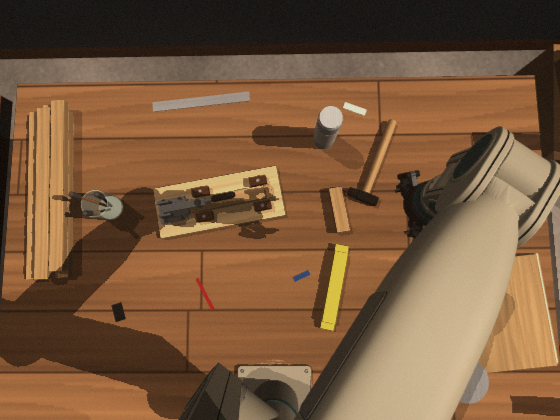

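Run:
```python
from h import *
print(readout.get_obs()['force']); print(workorder.job_done())
```

```text
[ 0.54396441 -0.36340024  0.27193568]
the job is handed in; nothing more can be done
None
```

The stretcher bar is lying flat in the jig channel between both pairs of guide blocks, let go, with the clamp pad pressed down on it. The job is handed in at about 30.6 s of the 67 s allowed.

- **Bar position:** after I let go, the wrist view put the bar's near end about 2–4 mm short of the clamp post. The end at the post is hidden by the clamp, so this comes from the other end of the bar and was not seen directly.
- **Clamp:** I gripped the handle, swung the arm down and pressed until the handle stopped moving, at about 23 N. I then let go and backed away. In the last top picture the handle tip matches a clamp angle of 0, and the side view taken just before agrees. I could not see the pad touching the bar, so contact is judged from the force and the angle.
- **Other things:** the can, jar, hammer, offcut and yellow and orange bars look to be in their original places in the last top picture. The force reading was near zero at hand-in.
- **What failed or disagreed:**
  - The first grasp closed on air above the bar. The real fingertips appear to end about 37 mm short of the reported TCP, so I corrected for that from the pictures.
  - During the swing my arc was a few millimetres off, giving side forces up to about 13 N, which I eased off.

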